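# Index the cell carriage to the reading head

### The arm

A 7-joint arm with a two-finger parallel gripper is mounted at the origin on a cart in front of the work surface, level with it; the furniture and walls round the work are solid. World frame = base frame: x ahead of the robot, y to its left, z up, the work surface at z = 0. Lengths are in m, angles in rad, forces in N, time in s.
With the tool pointing down it reaches from about 0.425 to 0.825 m from the base axis. Payload 3.6 kg.
Tool frame: the origin (TCP) lies where the fingers leave the gripper's body, on its centre line; the fingertips stand 73 mm ahead of it and the grasp point (between the pads) lies 54 mm ahead of it; z points along the fingers, y is the line along which they close (so a half turn about z gives the same grasp; the last joint's range is limited). The gripper opens to 85 mm and grips with 20 to 120 N. Pads are 22 mm wide; open, the fingers measure 114 mm over their backs; the gripper's body (76 mm by 85 mm) begins 54 mm behind the grasp point. The pads swing forward as they close: fully open they stand 13 mm farther back than shut.
Start: joints at [1.149, 0.615, -0.013, 1.423, 0.008, 1.103, -0.04], TCP at [0.251, -0.6, 0.304] pointing down, gripper open.
Joint ranges: [-3.12, 3.12], [-0.3, 2.06], [-1.34, 1.32], [0.26, 2.42], [-1.36, 4.5], [0.01, 1.98], [-2.84, 2.84]. Speed limits (rad/s): [2.79, 2.79, 3.14, 3.14, 3.14, 3.14, 3.14].

### API

Orientations are given as a unit quaternion [x, y, z, w].
In Python, from station import arm, snapshot, camera_info, ticket gives the robot as it stands. Calls block until the motion is done:
- arm.movep(position, orientation): joint-space move of the TCP to a pose.
- arm.line_to(position, velocity=0.15, ori=None): straight line of the TCP; ori=None keeps the orientation; velocity is the mean speed in m/s.
- arm.move_j(angles): joint-space move.
- arm.move_gripper(opening, effort=None): opening from 0.0 (shut) to 1.0 (fully open); effort is the grip in N (None keeps the last); returns when the fingers have stopped.
- arm.pause(seconds).
- arm.ik(position, orientation): joint angles nearest the present ones, or None.
- snapshot(name): name is "scene" or "top" or "wrist"; returns the picture (400x640x3 uint8, blue, green, red); there is no depth.
- camera_info(name): a dict with "fx", "fy", "cx", "cy" (pixels), "R" (3x3) and "t" (3): a world point X has camera coordinates R X + t; the wrist camera has in their place "T_tool_cam" (4x4, takes a point from camera to tool coordinates, whose origin is the TCP and whose axes are the flange's). Camera axes: x right, y down, z forward; pixel columns grow to the right and rows downward; lengths in m; the calibration is good to about 2 mm. The wrist camera is an equidistant fisheye: a pixel r from the principal point sees the ray r / f radians off the axis. A picture is of the moment at which its call begins: read the wrist's pose just before it. camera_info takes no time and is no camera call.
A pose or a line that the arm cannot do raises arm.MotionError and nothing moves.
- ticket.finish_job(): hands the job in; it is judged then, once.
Readings, each from a call of its own:
- arm.read_time(): time.
- arm.read_joint_positions(): joint angles.
- arm.read_dq(): joint speeds.
- arm.read_effort(): joint torques, N m.
- arm.read_tool_pos(): TCP position.
- arm.read_eef_rot(): TCP orientation.
- arm.read_ft_force(): force on the tool from outside, world axes, zero at the start.
- arm.read_wrist_torque(): the same for the moment, N m.
- arm.read_opening(): opening from 0.0 (shut) to 1.0 (fully open).
- arm.read_finger_force(): force on a finger pad.
Only numpy, scipy, OpenCV 4.12 (cv2) and the standard library are available. Lean on these libraries where they do the work, as an engineer would, in place of code of your own. Each camera call takes 0.05 s, during which the arm holds its last target. There are 200 camera calls.

### The job

Bring the sample cell on its carriage in front of the tall reading head: lift the cup pull so that its foot comes out of the parking bay of the toothed strip, move the carriage along the rail, and let the foot drop fully home in the notch opposite the head. The strip is not set exactly, so feel for that notch. Leave the bottle, bottle cap, spare cell and beaker where they stand.

Things in the scene. Friction and masses are not known exactly. Their poses are not given: they have to be found in the camera images.
- rail: Fixed rail stand: aluminium base plate 124 (x) x 300 (y) x 12 mm, an end block at each end, two steel guide rods. Origin: on the worktop, midway along the length, 10 mm nearer the robot than the middle of its depth. +z up, +y along the rods (the way the carriage leaves its park), -x the side with the pull. All other axes are as the rail's.
- strip_nominal (a point): Nominal middle of the steel toothed strip at the height of its tooth tops: rail x = -39, y = 0, z = 40 mm. The strip is 18 mm wide. Gaps along rail y, nominal middles: a parking bay 42 mm long at -90 mm, narrow notches 15 mm long at -30, +20, +70 mm; 16 mm deep, flat tooth tops between. The real strip sits up to 9 mm off nominal either way along y, and that is not reported.
- carriage (a joint): Travel (m) along rail +y of the carriage, a black block 50 x 60 x 38 mm on the rods with a clear 28 x 28 x 66 mm cell fixed upright on top. Its middle is at rail y = value - 0.09, so the narrow notches are nominally at 0.06, 0.11 and 0.16. Stops at -0.012 and 0.172. Starts in the parking bay at -0.005 to 0.005. Slides easily (about 0.5 N), stays where it is left.
- index (a joint): Height (m) of the index slide, the plate with the cup pull on the carriage's front; about 0.4 kg, falls by its own weight. 0 = fully down, foot home; about 0.014 = foot on the tooth tops; 0.035 = top stop. Its foot, a steel tongue 12 mm long along y, is at the carriage's middle: 1.5 mm play to either side in a narrow notch. Sideways load on a cheek can hold it up by friction.
- pull_lip (a point): Lowest line of the rounded front lip (10 mm thick) of the grey cup pull, middle of its length; 86 mm above the worktop when down, at rail x = -76 mm; moves with carriage and index slide. The pull is a hood 72 mm wide, open in front (-x) and below, too wide to grasp: a tool tilted forward and down can hook under the lip from the front and lift.
- pull_inside (a point): Point in the hollow of the cup pull, 15 mm behind the lip and 15 mm below its lowest line, midway between the cheeks. The hollow is 60 mm wide along y and 30 mm deep behind the lip; the cheeks (6 mm thick) reach 33 mm below the lip's lowest line. A tool in the hollow can push the carriage sideways against the inside of a cheek.
- cell_axis (a point): Point on the carriage at the middle of the underside of the carried cell, 70 mm above the worktop. Does not rise with the index slide.
- reading_head: Fixed reading head: tall grey box 26 x 32 mm with a black lens barrel towards -x, on a 34 x 38 mm foot, 129 mm tall in all. Origin: middle of its underside, on the base plate, at rail x = 53 mm, z = 12 mm. It stands at rail y = -30, +20 or +70 mm, opposite the nominal place of a narrow notch; low blank plinths (14 mm high) fill the other two places.
- sample_bottle: White sample bottle without cap, 71 x 70 x 148 mm, standing loose; origin at the middle of its underside. Bystander.
- bottle_cap: White ribbed bottle cap, 63 mm across, 31 mm high, loose; origin at the middle of its underside. Bystander.
- spare_cell: Clear square sample cell 28 x 28 x 66 mm, standing loose on the worktop; origin at the middle of its underside. Bystander.
- beaker: Clear small beaker 46 mm across, 57 mm high, loose; origin at the middle of its underside. Bystander.

How it is judged:
On the way:
1. the index slide is lifted until its foot is clear of the parking bay (value of joint index above 0.0145 m), for 0.1 s.
At the end, for the whole second after the job is handed in: The index slide is fully down (within 3 mm) with its foot in the notch opposite the reading head, so that the cell's axis is within 13 mm of the head's middle along the rail, and carriage and slide are at rest (value of joint index below 0.003 m and y of cell_axis in the frame of reading_head between -0.013 and 0.013 m and velocity of joint carriage between -0.01 and 0.01 m/s and velocity of joint index between -0.01 and 0.01 m/s); the robot touches nothing.
It fails at once if the sample bottle is moved more than 30 mm (distance of sample_bottle from where it was at the start of the episode above 0.03 m).
It fails at once if the bottle cap is moved more than 30 mm (distance of bottle_cap from where it was at the start of the episode above 0.03 m).
It fails at once if the spare cell is moved more than 30 mm (distance of spare_cell from where it was at the start of the episode above 0.03 m).
It fails at once if the beaker is moved more than 30 mm (distance of beaker from where it was at the start of the episode above 0.03 m).
It also fails if it takes over 51 s, if anything falls off the work surface, if the arm or the gripper's body presses on something with over 40 N, if the wrist force passes 120 N, or if a joint passes its speed limit or range.

## Working session

There is one attempt and no reset: what is moved stays moved. The work goes in short steps, each a Python script; the robot and the scene stay as the last script left them, time stands still between calls to the robot, and variables do not carry over. Pictures are saved under pics/ and viewed, at most 10 in all, crops included, and the job is handed in when it is done.

```bash
mkdir -p pics
python3 - <<'E'
from station import *
import cv2,numpy as np
for n in("scene","top"):
    cv2.imwrite(f"pics/{n}0.png",snapshot(n)); c=camera_info(n); print(n,{k:np.round(v,4).tolist() for k,v in c.items()})
print(arm.read_time(),arm.read_eef_rot(),arm.read_tool_pos(),arm.read_ft_force())
E
```

```text
scene {'fx': 518.9902, 'fy': 518.9902, 'cx': 315.2275, 'cy': 201.2038, 'R': [[-0.5606, -0.828, 0.0124], [-0.6459, 0.4279, -0.6322], [0.5181, -0.3624, -0.7747]], 't': [0.2926, 0.3862, 1.3174]}
top {'fx': 423.1461, 'fy': 423.1461, 'cx': 318.9164, 'cy': 201.7041, 'R': [[-0.023, -0.9997, 0.0025], [-0.9937, 0.0226, -0.1101], [0.11, -0.0051, -0.9939]], 't': [-0.0103, 0.5505, 1.4713]}
0.1 [ 9.80469959e-01  1.96665294e-01 -2.44159576e-04 -1.16691735e-03] [ 0.25042501 -0.5992604   0.30281518] [-0.87094034  0.4041437   0.08414789]
```

View pics/scene0.png

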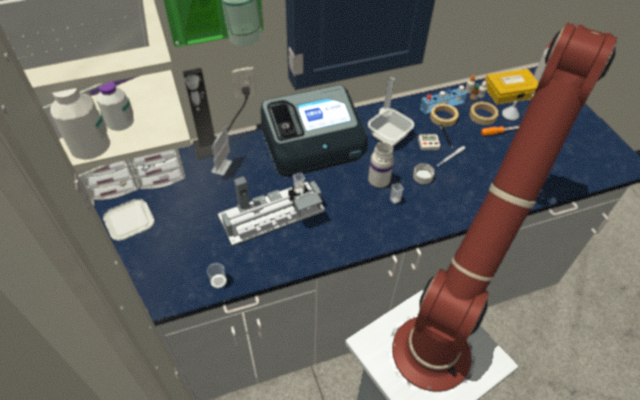

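View pics/top0.png

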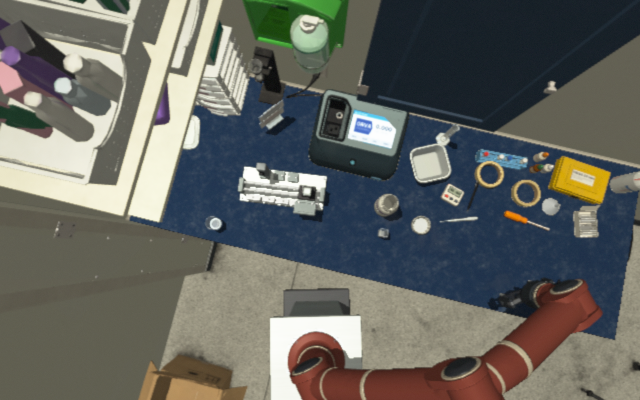

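The rail lies at about (283,190) in the top view. The carriage and pull are at its right end and the tall head at its left end. The bottle, spare cell and cap are to the right, and the beaker is at (215,223). I'll zoom in next.

Run:
```python
import cv2,numpy as np
a=cv2.imread("pics/top0.png")[150:225,225:335]; b=cv2.imread("pics/scene0.png")[165:250,210:335]
a=cv2.resize(a,(770,525),interpolation=cv2.INTER_CUBIC); b=cv2.resize(b,None,fx=6,fy=6,interpolation=cv2.INTER_CUBIC)
cv2.imwrite("pics/a.png",a);cv2.imwrite("pics/b.png",b);print(b.shape)
```

```text
(510, 750, 3)
```

View pics/a.png

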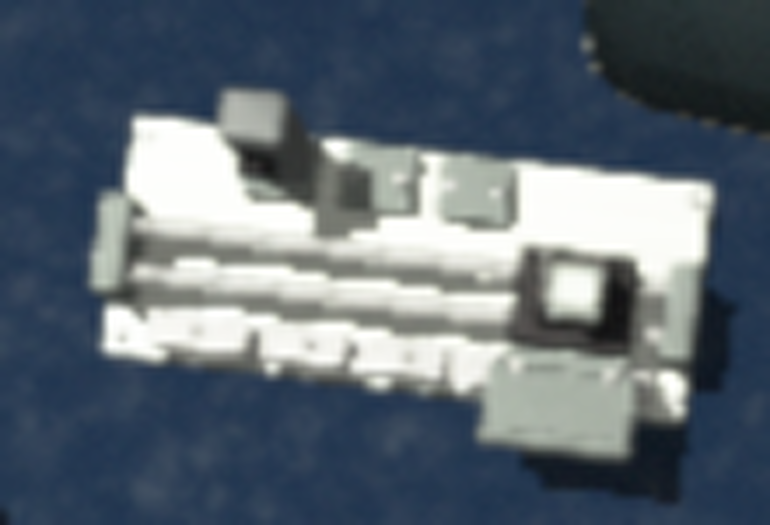

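View pics/b.png

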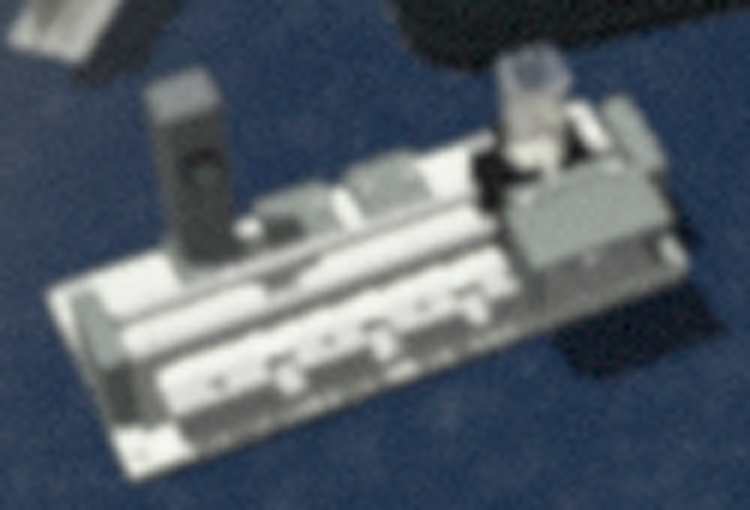

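The head is at the far left, next to the +70 notch. Both plinths are visible in the other two places. I'll fit the rail pose from the plate corners in both views.

```bash
cat > h.py <<'E'
import numpy as np
from station import *
from scipy.optimize import least_squares
def proj(n,P):
    c=camera_info(n); q=np.atleast_2d(P)@np.array(c["R"]).T+np.array(c["t"])
    return np.c_[c["fx"]*q[:,0]/q[:,2]+c["cx"],c["fy"]*q[:,1]/q[:,2]+c["cy"]]
def R2w(p,P):
    c,s=np.cos(p[2]),np.sin(p[2]); P=np.atleast_2d(P)
    return np.c_[p[0]+c*P[:,0]-s*P[:,1],p[1]+s*P[:,0]+c*P[:,1],P[:,2]]
E
python3 - <<'E'
from h import *
a=lambda l:(np.array(l)+.5)/7-.5+[225,150]
b=lambda l:(np.array(l)+.5)/6-.5+[210,165]
C=np.array([[.072,.15,.012],[.072,-.15,.012],[-.052,-.15,.012],[-.052,.15,.012]])
ta=a([[133,115],[712,183],[686,420],[102,355]]); sb=b([[48,293],[688,268],[133,480]]); Cs=C[[0,2,3]]
f=lambda p:np.r_[(proj("top",R2w(p,C))-ta).ravel(),(proj("scene",R2w(p,Cs))-sb).ravel()]
for nm,g in(("top",lambda p:f(p)[:8]),("scene",lambda p:f(p)[8:]),("both",f)):
    r=least_squares(g,[.6,.1,0]);print(nm,r.x.round(4),r.fun.round(2))
p=r.x
def inv(n,uv,z): return least_squares(lambda q:(proj(n,R2w(p,[[q[0],q[1],z]]))-uv).ravel(),[0,0]).x.round(4)
for uv in a([[255,340],[352,355],[447,367]]): print("notch top",inv("top",uv,.04))
for uv in b([[290,372],[383,340],[478,305]]): print("notch scene",inv("scene",uv,.04))
print("head",inv("top",a([[255,102]])[0],.141), "head sc",inv("scene",b([[185,90]])[0],.141))
print("pull", inv("top",a([[555,450]])[0],.09), "cell",inv("top",a([[575,290]])[0],.136))
print("spare,cap,beaker,bottle",[ [round(float(v),3) for v in R2w(p,[[*inv("top",np.array(u),.05),.05]])[0]] for u in ([383,232],[421,226],[215,223],[387,205])])
E
```

```text
top [ 0.5956  0.1071 -0.1366] [ 0.31  0.33 -0.16 -0.09 -0.3  -0.03  0.15 -0.19]
scene [ 0.5971  0.1065 -0.1412] [ 0.02  0.32 -0.09  0.11  0.06 -0.38]
both [ 0.5962  0.1069 -0.1392] [ 0.44  0.05 -0.06 -0.17 -0.29 -0.12  0.2  -0.49  0.02  0.65 -0.05  0.26
  0.15 -0.05]
notch top [-0.0399  0.0694]
notch top [-0.0418  0.0199]
notch top [-0.0422 -0.0284]
notch scene [-0.0446  0.0636]
notch scene [-0.0462  0.0152]
notch scene [-0.0466 -0.0357]
head [0.0623 0.0693] head sc [0.0605 0.067 ]
pull [-0.0814 -0.0896] cell [-0.0086 -0.0918]
spare,cap,beaker,bottle [[0.437, -0.243, 0.05], [0.455, -0.376, 0.05], [0.482, 0.341, 0.05], [0.531, -0.261, 0.05]]
```

```bash
cat >> h.py <<'E'
from scipy.spatial.transform import Rotation as Rot
p=np.array([.5962,.1069,-.1392])
def quat(th,s=1):   # tool z = cos th * rail x - sin th * up ; tool y = s * rail y
    c,n=np.cos(p[2]),np.sin(p[2]); X=np.array([c,n,0]);Y=s*np.array([-n,c,0])
    z=np.cos(th)*X-np.sin(th)*np.array([0,0,1.]); return Rot.from_matrix(np.c_[np.cross(Y,z),Y,z]).as_quat()
def tcp(tip,th): # rail coords of fingertip centre -> world TCP
    return R2w(p,np.array(tip)-.073*np.array([np.cos(th),0,-np.sin(th)]))[0]
E
python3 - <<'E'
from h import *
for d in(25,30,35,40,45,50):
  for s in(1,-1):
    th=np.radians(d); o=[]
    for t in([-.15,-.08,.2],[-.12,-.08,.06],[-.058,-.08,.07],[-.058,-.08,.09],[-.058,.09,.09],[-.13,.09,.05]):
        q=arm.ik(tcp(t,th),quat(th,s)); o.append(None if q is None else np.round(q,2).tolist())
    print(d,s,[i is not None for i in o],o[2],o[4])
E
```

```text
25 1 [False, False, False, False, True, False] None [-0.28, 1.08, -0.77, 2.4, 2.2, 1.77, -1.3]
25 -1 [False, False, False, False, True, False] None [-0.28, 1.08, -0.77, 2.4, 2.2, 1.77, 1.84]
30 1 [False, False, False, False, True, False] None [-0.25, 1.01, -0.77, 2.38, 2.16, 1.61, -1.25]
30 -1 [False, False, False, False, True, False] None [-0.25, 1.01, -0.77, 2.38, 2.16, 1.61, 1.89]
35 1 [False, False, False, False, True, False] None [-0.12, 1.04, -0.96, 2.35, 2.11, 1.6, -1.09]
35 -1 [False, False, False, False, True, False] None [-0.12, 1.04, -0.96, 2.35, 2.11, 1.6, 2.05]
40 1 [False, False, False, False, True, False] None [-0.01, 1.09, -1.15, 2.31, 2.05, 1.62, -0.93]
40 -1 [False, False, False, False, True, False] None [-0.19, 0.89, -0.77, 2.32, 2.07, 1.3, 2.02]
45 1 [False, False, False, False, True, False] None [0.03, 1.04, -1.15, 2.27, 1.98, 1.48, -0.86]
45 -1 [False, False, False, False, True, False] None [-0.39, 0.73, -0.39, 2.29, 2.08, 0.9, 1.95]
50 1 [False, False, False, False, True, True] None [0.06, 0.99, -1.15, 2.23, 1.9, 1.36, -0.78]
50 -1 [False, False, False, False, True, True] None [-0.49, 0.68, -0.2, 2.24, 2.04, 0.66, 1.99]
```

```bash
cat >> h.py <<'E'
def Rt(th,ps=0,s=1):  # yaw ps of the tool relative to rail x
    a=p[2]+ps; X=np.array([np.cos(a),np.sin(a),0]);Y=s*np.array([-np.sin(a),np.cos(a),0])
    z=np.cos(th)*X-np.sin(th)*np.array([0,0,1.]); return np.c_[np.cross(Y,z),Y,z]
def pose(tip,th,ps=0,s=1):
    M=Rt(th,ps,s); return R2w(p,np.array(tip))[0]-.073*M[:,2], Rot.from_matrix(M).as_quat()
E
python3 - <<'E'
from h import *
for d in(35,40,45,50,55,60):
  for yw in(-60,-45,-30,-15,0,15,30,45,60):
    o=[]
    for t in([-.15,-.08,.2],[-.11,-.08,.06],[-.058,-.08,.065],[-.058,-.08,.09],[-.058,.09,.09],[-.11,.09,.05]):
        a=[arm.ik(*pose(t,np.radians(d),np.radians(yw),s)) for s in(1,-1)]; o.append("".join(".1"[q is not None] for q in a))
    print(d,yw,o)
E
```

```text
35 -60 ['11', '11', '11', '11', '11', '11']
35 -45 ['11', '11', '11', '11', '11', '11']
35 -30 ['..', '..', '11', '11', '11', '11']
35 -15 ['..', '..', '..', '..', '11', '11']
35 0 ['..', '..', '..', '..', '11', '..']
35 15 ['..', '..', '..', '..', '..', '..']
35 30 ['..', '..', '..', '..', '..', '..']
35 45 ['..', '..', '..', '..', '..', '..']
35 60 ['..', '..', '11', '11', '11', '..']
40 -60 ['11', '11', '11', '11', '11', '11']
40 -45 ['11', '11', '11', '11', '11', '11']
40 -30 ['..', '..', '11', '11', '11', '11']
40 -15 ['..', '..', '..', '..', '11', '11']
40 0 ['..', '..', '..', '..', '11', '..']
40 15 ['..', '..', '..', '..', '..', '..']
40 30 ['..', '..', '..', '..', '..', '..']
40 45 ['..', '..', '..', '..', '11', '..']
40 60 ['..', '..', '11', '11', '11', '..']
45 -60 ['11', '11', '11', '11', '11', '11']
45 -45 ['11', '11', '11', '11', '11', '11']
45 -30 ['1.', '..', '11', '11', '11', '11']
45 -15 ['..', '..', '..', '..', '11', '11']
45 0 ['..', '..', '..', '..', '11', '11']
45 15 ['..', '..', '..', '..', '11', '..']
45 30 ['..', '..', '..', '..', '11', '..']
45 45 ['..', '..
[... 539 characters left out ...]
', '11']
55 -30 ['11', '11', '11', '11', '11', '11']
55 -15 ['..', '..', '11', '11', '11', '11']
55 0 ['..', '..', '..', '11', '11', '11']
55 15 ['..', '..', '..', '..', '11', '11']
55 30 ['..', '..', '11', '11', '11', '11']
55 45 ['..', '..', '11', '11', '11', '11']
55 60 ['11', '11', '11', '11', '11', '11']
60 -60 ['11', '11', '11', '11', '11', '11']
60 -45 ['11', '11', '11', '11', '11', '11']
60 -30 ['11', '11', '11', '11', '11', '11']
60 -15 ['11', '..', '11', '11', '11', '11']
60 0 ['..', '..', '11', '11', '11', '11']
60 15 ['..', '..', '11', '11', '11', '11']
60 30 ['..', '..', '11', '11', '11', '11']
60 45 ['11', '..', '11', '11', '11', '11']
60 60 ['11', '11', '11', '11', '11', '11']
```

```bash
cat >> h.py <<'E'
Yr=np.array([-np.sin(p[2]),np.cos(p[2]),0])
def pose2(tip,d,yw,s=1,back=0.):
    th,a=np.radians(d),p[2]+np.radians(yw); H=np.array([np.cos(a),np.sin(a),0]); z=np.cos(th)*H-np.sin(th)*np.array([0,0,1.])
    y=Yr-(Yr@z)*z; y*=s/np.linalg.norm(y); M=np.c_[np.cross(y,z),y,z]
    return R2w(p,np.array(tip))[0]-.073*z-back*H, Rot.from_matrix(M).as_quat()
E
python3 - <<'E'
from h import *
for d in(30,35,40,45,50):
  for yw in(-15,-20,-25,-30,-35,-40,-45):
    r=[]
    for s in(1,-1):
      o=[]
      for t,b in(([-.064,-.096,.2],.08),([-.064,-.096,.046],.07),([-.064,-.096,.046],0),([-.064,-.096,.08],0),([-.064,.08,.08],0),([-.064,.064,.04],0),([-.064,.064,.04],.08)):
        o.append(arm.ik(*pose2(t,d,yw,s,b)))
      r.append("".join(".1"[q is not None] for q in o))
      if all(q is not None for q in o): r.append([np.round(o[i],2).tolist() for i in (2,6)])
    print(d,yw,round(np.degrees(np.arctan(np.tan(np.radians(d))/np.cos(np.radians(yw))))),r if len(r)>2 else r[:2])
E
```

```text
30 -15 31 ['....111', '....111']
30 -20 32 ['....111', '....111']
30 -25 32 ['....111', '....111']
30 -30 34 ['....111', '....111']
30 -35 35 ['1111111', [[-0.1, 1.14, -0.77, 2.35, 1.82, 1.76, -1.23], [-1.61, 1.35, 1.07, 2.05, -0.05, 0.31, 0.18]], '1111111', [[-0.47, 0.98, -0.2, 2.36, 1.85, 1.26, 1.75], [-0.52, 1.14, -0.77, 2.02, 1.52, 1.74, 1.98]]]
30 -40 37 ['1111111', [[-1.1, 1.16, 0.76, 2.32, 2.05, 0.42, -1.7], [-0.43, 1.25, -0.96, 1.93, 1.52, 1.95, -1.09]], '1111111', [[-0.61, 0.97, -0.01, 2.3, 1.76, 1.08, 1.82], [-1.64, 1.48, 1.25, 1.97, -0.53, 0.51, -2.48]]]
30 -45 39 ['1111111', [[-1.05, 1.1, 0.66, 2.26, 1.68, 0.47, -1.29], [-1.16, 1.03, 0.29, 1.87, 0.96, 0.95, -0.7]], '1111111', [[-0.74, 0.97, 0.18, 2.25, 1.63, 0.9, 1.94], [-0.43, 1.25, -0.96, 1.85, 1.48, 1.96, 2.13]]]
35 -15 36 ['....111', '....111']
35 -20 37 ['....111', '....111']
35 -25 38 ['....111', '....111']
35 -30 39 ['1.11111', '..11111']
35 -35 41 ['1111111', [[-0.07, 1.07, -0.77, 2.35, 1.82, 1.63, -1.12], [-1.51, 1.18, 0.89, 2.06, 0.46, 0.33, -0.22]], '1111111', [[-0.57, 0.92, -0.01, 2.36, 1.9, 1.01, 1.8], [-1.62
[... 2139 characters left out ...]
'1.11111']
50 -30 54 ['1.11111', '1.11111']
50 -35 55 ['1111111', [[-0.64, 0.79, 0.29, 2.32, 2.0, 0.49, -1.14], [-0.93, 0.82, 0.09, 2.06, 1.18, 0.69, -0.65]], '1111111', [[-0.68, 0.8, 0.36, 2.32, 2.05, 0.44, 1.95], [-1.46, 1.11, 1.02, 2.07, -0.59, 0.31, -2.08]]]
50 -40 57 ['1111111', [[-0.07, 0.84, -0.58, 2.26, 1.68, 1.09, -0.74], [-0.3, 1.06, -0.96, 1.97, 1.44, 1.54, -0.75]], '1111111', [[-0.81, 0.85, 0.54, 2.28, 1.94, 0.3, 2.04], [-1.47, 1.17, 1.1, 2.01, -0.65, 0.45, -2.02]]]
50 -45 59 ['1111111', [[-0.64, 0.79, 0.25, 2.23, 1.58, 0.51, -0.71], [-1.01, 0.86, 0.24, 1.93, 0.84, 0.71, -0.28]], '1111111', [[-0.94, 0.93, 0.75, 2.24, 1.67, 0.11, 2.3], [-1.5, 1.3, 1.26, 1.94, -0.83, 0.66, -1.84]]]
```

```bash
cat >> h.py <<'E'
D,W=35,-38
def go(tip,back=0.,v=.15): arm.line_to(pose2(tip,D,W,1,back)[0],velocity=v)
E
python3 - <<'E'
from h import *
import cv2
arm.move_gripper(0.0,40)
print(arm.read_time())
try:
    arm.movep(*pose2([-.064,-.100,.20],D,W,1,.08)); print(arm.read_time())
    go([-.064,-.100,.05],.075,.12)
except arm.MotionError as e: print(e)
print(arm.read_time(),arm.read_ft_force(),arm.read_tool_pos()-pose2([-.064,-.100,.05],D,W,1,.075)[0],np.round(arm.read_joint_positions(),2))
b=snapshot("scene")[150:275,180:347]; cv2.imwrite("pics/c.png",cv2.resize(b,None,fx=4.7,fy=4.7,interpolation=cv2.INTER_CUBIC))
E
```

```text
0.8667
3.4
4.8 [ 0.71510334 -0.08895108 -0.24621724] [9.60316943e-05 1.24948592e-05 5.23764386e-04] [-0.61  0.91 -0.23  2.36  1.64  1.15 -1.28]
```

View pics/c.png

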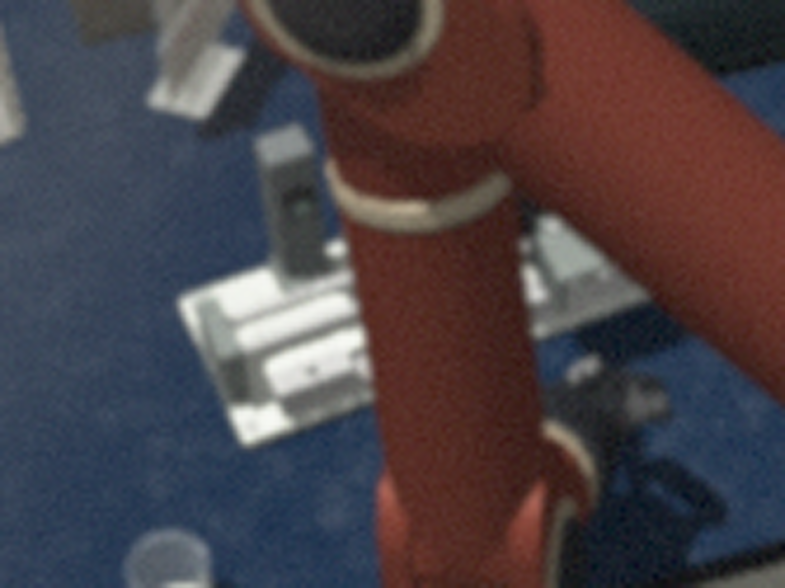

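The arm hides the pull. The gripper is at about (610,400), in front of it and aimed right. Next I'll insert it in guarded steps, then lift until I feel the load.

Run:
```python
from h import *
import cv2
f0=np.mean([arm.read_ft_force() for _ in range(5)],0)
F=lambda:np.mean([arm.read_ft_force() for _ in range(4)],0)-f0
ok=True
for b in(.05,.035,.025,.02,.015,.01,.005,0):
    go([-.064,-.100,.05],b,.06); f=F(); print(b,f.round(1))
    if np.linalg.norm(f)>6: ok=False;break
if ok:
    for z in np.arange(.052,.072,.002):
        go([-.064,-.100,z],0,.03); f=F(); print(round(z,3),f.round(1))
        if f[2]<-2.5 : break
print(arm.read_time())
cv2.imwrite("pics/d.png",snapshot("wrist"))
```

```text
0.05 [ 0.8 -0.4  0.3]
0.035 [ 0.5 -0.3  0.5]
0.025 [ 0.5 -0.2  0.2]
0.02 [ 0.2 -0.4  0.4]
0.015 [ 0.9 -0.4  0.7]
0.01 [-0.1 -0.5  0.3]
0.005 [ 0.2 -0.3 -0.5]
0 [-1.3  0.6  0.6]
0.052 [-0.6 -0.3  0.1]
0.054 [-0.3  0.1  0.9]
0.056 [-1.2 -0.3 -0. ]
0.058 [-2.9  0.6  1. ]
0.06 [-3.9 -0.6 -3.3]
8.6333
```

View pics/d.png

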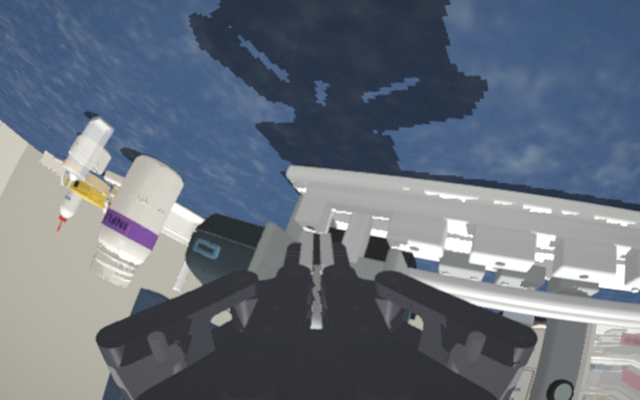

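Contact with the lip came at tip z of about 0.059, as predicted, and the fingers are between the cheeks. Next: lift, travel, then lower the foot onto a tooth top.

Run:
```python
from h import *
f0=np.array([.6,-.2,-.1])
F=lambda:np.mean([arm.read_ft_force() for _ in range(6)],0)-f0
go([-.064,-.100,.070],0,.03);print(F().round(1))
go([-.064,-.100,.080],0,.03);print(F().round(1)); arm.pause(.2)
for y in(-.09,-.08,-.06,-.02,.02,.044):
    go([-.064,y,.080],0,.05); f=F(); print(y,f.round(1))
    if abs(f).max()>25: break
else:
    for z in(.076,.074,.072,.070,.068):
        go([-.064,.044,z],0,.03); print(z,F().round(1))
print(arm.read_time())
import cv2; b=snapshot("top"); cv2.imwrite("pics/e.png",cv2.resize(b[150:225,225:335],(770,525),interpolation=cv2.INTER_CUBIC))
```

```text
[-6.   0.9 -3.3]
[-6.   1.1 -2.7]
-0.09 [-5.9  2.  -3.2]
-0.08 [-5.4  1.1 -3.4]
-0.06 [-6.2  1.4 -3.5]
-0.02 [-6.1  1.3 -2.8]
0.02 [-4.9  2.4 -3.2]
0.044 [-3.3  0.5 -3.6]
0.076 [-3.8  0.9 -3.8]
0.074 [-4.1  1.2 -3.8]
0.072 [-3.2 -0.5 -1.5]
0.07 [-1.7  0.4  0.5]
0.068 [-0.3 -0.2 -0.3]
14.9167
```

View pics/e.png

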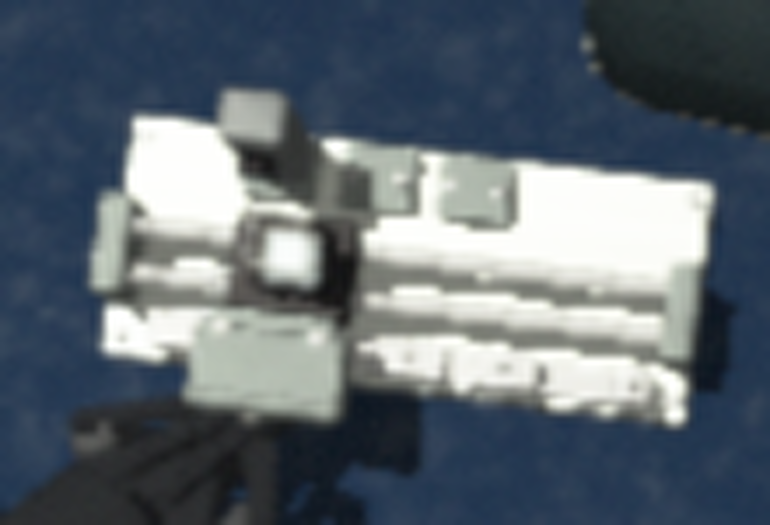

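The carriage is at about y +0.048, on the tooth top just before the head notch. Contact was lost at tip z of about 0.0725, which matches the expected 0.014 lift. Now I'll feel for the notch.

Run:
```python
from h import *
go([-.064,.044,.066],0,.03); arm.pause(.1)
R=lambda:np.mean([arm.read_ft_force() for _ in range(6)],0)
C,S=np.cos(p[2]),np.sin(p[2])
f0=R(); y=.044; hit=0
while y<.082:
    y+=.0012; go([-.064,y,.066],0,.012); f=R()-f0; fy=-S*f[0]+C*f[1]; fx=C*f[0]+S*f[1]
    print(round(y,4),round(fx,1),round(fy,1),round(f[2],1))
    if f[2]<-2 or abs(fy)>5:
        hit+=1
        if hit>1 or abs(fy)>8: break
    else: hit=0
print(arm.read_time())
```

```text
0.0452 0.2 0.1 -0.0
0.0464 1.1 0.4 0.1
0.0476 -0.2 0.6 -0.0
0.0488 0.1 0.2 -0.6
0.05 -0.3 0.1 1.0
0.0512 0.1 0.7 0.1
0.0524 -0.6 1.6 -0.1
0.0536 0.7 1.1 -0.2
0.0548 -0.4 -0.4 -0.1
0.056 -0.7 -1.3 0.6
0.0572 -1.0 -1.3 -0.2
0.0584 -1.5 -1.5 0.5
0.0596 -0.3 -0.7 -0.3
0.0608 0.3 -1.2 -0.3
0.062 0.6 -1.4 0.1
0.0632 0.4 -0.6 -0.4
0.0644 -0.1 -2.1 -0.3
0.0656 0.3 -2.0 -0.9
0.0668 -2.6 1.0 -3.8
0.068 -4.5 1.7 -3.4
20.3167
```

It dropped in at tool y of about 0.0665, and the lip now rests on the tool. I'll ease off sideways, lower, and raise again to check the contact height, which should be about 0.059.

Run:
```python
from h import *
R=lambda:np.mean([arm.read_ft_force() for _ in range(6)],0)
go([-.064,.063,.063],0,.03); print(R().round(1))
go([-.064,.061,.052],0,.03); arm.pause(.3); f0=R(); print(f0.round(1))
for z in(.054,.056,.058,.060,.061,.062):
    go([-.064,.061,z],0,.02); f=R()-f0; print(z,f.round(1))
    if f[2]<-2.5: break
go([-.064,.061,.052],0,.03); arm.pause(.2); print(R().round(1),arm.read_time())
import cv2; cv2.imwrite("pics/f.png",cv2.resize(snapshot("top")[150:225,225:335],(770,525),interpolation=cv2.INTER_CUBIC))
```

```text
[-5.6 -0.  -3.6]
[-0.4 -0.6 -1. ]
0.054 [0.5 0.8 1.1]
0.056 [0.8 0.6 1. ]
0.058 [0.7 0.8 1. ]
0.06 [-0.5  0.5  1. ]
0.061 [-3.   0.7  0.9]
0.062 [-5.1  1.4 -1.4]
[-0.2  0.2  0.1] 23.6667
```

View pics/f.png

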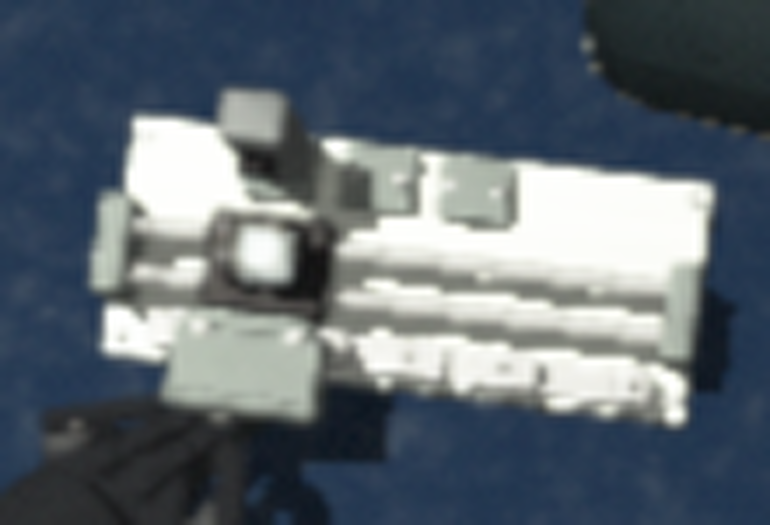

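The carriage has moved up to the head. The raised contact came about 2 mm higher than in the park, so the foot may be hanging on one side. I'll nudge gently in y and measure again.

Run:
```python
from h import *
R=lambda:np.mean([arm.read_ft_force() for _ in range(8)],0)
C,S=np.cos(p[2]),np.sin(p[2])
rail=lambda f:np.round([C*f[0]+S*f[1],-S*f[0]+C*f[1],f[2]],1)
f0=R()
def side(s):
    y=.061
    for k in range(16):
        y+=s*.0015; go([-.064,y,.050],0,.02); f=rail(R()-f0)
        if abs(f[1])>3: break
    print("side",s,round(y,4),f); return y
go([-.064,.061,.050],0,.03)
a=side(1); b=side(-1); m=(a+b)/2
go([-.064,m,.050],0,.04); arm.pause(.2); f0=R()
for z in np.arange(.056,.0635,.001):
    go([-.064,m,z],0,.02); f=rail(R()-f0); print(round(z,4),round(arm.read_tool_pos()[2]-.073*np.sin(np.radians(D)),4),f)
    if f[2]<-2.5: break
go([-.064,m,.050],0,.03); print(arm.read_time())
```

```text
side 1 0.073 [-0.2 -4.   0.3]
side -1 0.0385 [1.1 4.5 1.9]
0.056 0.0564 [-1.1 -0.3  0.6]
0.057 0.0571 [-0.6  0.3  0.5]
0.058 0.058 [-0.5  0.7  0.2]
0.059 0.0589 [ 0.9  0.1 -0.8]
0.06 0.0597 [-2.2  1.  -1.1]
0.061 0.0604 [-3.1  0.2 -3.4]
33.2917
```

Contact is now back to the home height. The foot is held firmly on both sides, with 34.5 mm of tool range, which is the hollow plus the notch play. Retreating.

Run:
```python
from h import *
import cv2
m=.0558
for b in(.03,.09): go([-.064,m,.050],b,.07); print(b,arm.read_ft_force().round(1))
go([-.064,m,.16],.14,.12)
print(arm.read_time())
a=snapshot("top")[150:225,225:335]; b=snapshot("scene")[165:250,210:335]
a=cv2.resize(a,None,fx=4,fy=4,interpolation=2);b=cv2.resize(b,(440,300),interpolation=2)
cv2.imwrite("pics/g.png",np.vstack([a,b[:290]]))
```

```text
0.03 [-0.4  0.9  1.5]
0.09 [-0.2 -0.   0.6]
36.0333
```

View pics/g.png

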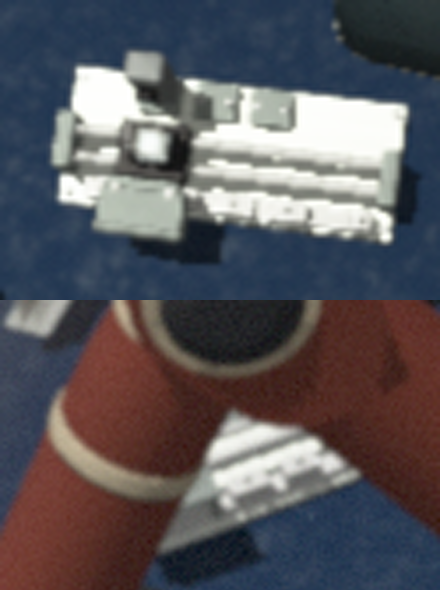

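```bash
python3 -c "
from station import *
arm.pause(.3); print(ticket.finish_job(), arm.read_time())"
```

```text
the job is handed in; nothing more can be done
the job is handed in; nothing more can be done
```

I moved the carriage to the reading head and let its foot drop into the notch opposite. The foot was firm when pushed both ways along the rail and within about 1 mm of its parked height. I then backed the arm clear and handed the job in at about 36 s; no verdict came back.

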